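# Find the passed crate and push it to the dispatch line

## Task

One of the two grey crates carries a green inspection stamp underneath. Without lifting or carrying anything, tip both crates over away from you with your fingertips, so that they lie on their far sides and show you their undersides; then push the stamped crate, lying as it is, straight ahead until its leading edge (the open end) rests on the yellow dispatch strip. Leave the other crate lying short of the strip, and do not disturb the bush, the tin and the roll of tape.

Things in the scene. Friction and masses are not known exactly. Their poses are not given: they have to be found in the camera images.
- stamped_crate: The crate with a green 48 mm disc and white tick under its floor; otherwise just like the other. Open grey plastic box, 250 g, empty, 70 x 70 mm in plan, 120 mm tall, walls 4 mm, standing loose. Origin: centre of its underside; z out of its open top, x away from the robot (yaw within 0.08 rad). Once tipped over away from the robot, x points down and the underside faces the robot; it then lies 70 mm high.
- stamped_crate_mouth (a point): Centre of the stamped crate's open top, 120 mm from the origin along its z; once it lies, this is the middle of its leading edge in plan (35 mm above the bench).
- stamped_crate_centre (a point): Centre of the stamped crate, half-way up (60 mm from the origin along its z). Pushed away from the robot at 90 mm height, the standing crate tips about its far bottom edge without sliding much, and goes over by itself after about 40 degrees.
- plain_crate: The crate without a stamp: its underside is bare grey. Open grey plastic box, 250 g, empty, 70 x 70 mm in plan, 120 mm tall, walls 4 mm, standing loose. Origin: centre of its underside; z out of its open top, x away from the robot (yaw within 0.08 rad). Once tipped over away from the robot, x points down and the underside faces the robot; it then lies 70 mm high.
- plain_crate_mouth (a point): Centre of the plain crate's open top, 120 mm from the origin along its z.
- plain_crate_centre (a point): Centre of the plain crate, half-way up. Pushed away from the robot at 90 mm height, the standing crate tips about its far bottom edge without sliding much, and goes over by itself after about 40 degrees.
- dispatch_strip: Yellow tape with dark edges, stuck flat on the bench beyond the crates (no height to speak of), 44 mm wide and 260 mm long. Origin at its centre; x points across it, away from the robot; y along it.
- bush: Bystander: grey steel bush, 27 mm diameter, 30 mm tall, standing loose near the front edge of the bench. Origin at the centre of its underside.
- tin: Bystander: flat round tin with an ochre lid, 60 mm diameter, 24 mm tall, loose, at the front right of the crates, beside the fixed grey bench grinder (about 320 mm tall), which bounds the work on the right. Origin at the centre of its underside.
- tape_roll: Bystander: roll of black tape lying flat, 58 mm diameter, 19 mm tall, loose, to the left of the crates. Origin at the centre of its underside.

How it is judged:
By the outcome, as a careful person would: the job done as asked, in the order asked, and still so for the second after the job is handed in, with the robot touching nothing.
It also fails if it takes over 64 s, if anything falls off the work surface, if the arm or the gripper's body presses on something with over 40 N, if the wrist force passes 120 N, or if a joint passes its speed limit or range.

## Robot

A 6-joint arm with a two-finger parallel gripper is mounted at the origin on a cart in front of the work surface, level with it; the furniture and walls round the work are solid. World frame = base frame: x ahead of the robot, y to its left, z up, the work surface at z = 0. Lengths are in m, angles in rad, forces in N, time in s.
With the tool pointing down it reaches from about 0.35 to 0.775 m from the base axis. Payload 5.5 kg.
Tool frame: the origin (TCP) lies on the centre line of the jaws, within the pads' length; the fingertips stand env.tip_reach ahead of it and the grasp point (between the pads) lies 8 mm behind it (env.tip_reach is the distance from the TCP to the fingertips, in m); z points along the fingers, y is the direction in which the jaws open and shut (so a half turn about z gives the same grasp; the last joint's range is limited). The gripper opens to 85 mm and grips with 20 to 120 N. Pads are 22 mm wide; open, the fingers measure 114 mm over their backs; the gripper's body (76 mm by 85 mm) begins 54 mm behind the grasp point. The pads swing forward as they close: fully open they stand 13 mm farther back than shut.
Start: joints at [-1.296, 0.313, 0.046, 1.304, 0, 1.431], TCP at [0.232, -0.526, 0.242] pointing down, gripper open.
Joint ranges: [-2.76, 2.76], [-0.86, 1.69], [-1.03, 1.26], [-2.2, 2.34], [-1.47, 1.5], [-3.14, 3.14]. Speed limits (rad/s): [2.57, 2.57, 3.14, 3.14, 3.14, 3.14].

## Interface

Orientations are given as a rotation vector (axis times angle).
In Python, from station import env gives the robot as it stands. The module is installed in compiled form; this text tells all that it offers.
- The arm moves only by the shell command python3 -m creep 'ROWS' [FORCE]. ROWS is JSON, a list of rows, each a list of 5 numbers: the shift along the tool's x, y, z in m, then the turn about the tool's z in degrees, then the gripper command: -1 is shut, 1 is fully open, values between are in proportion. A call has 1 to 5 rows; each row is the pose to reach, as a shift and turn from the pose commanded when the call began, along the tool's axes at that moment; what a row does not reach only later rows make up. A row lasts 1/12 s, in which the tool goes at most 41.7 mm and 7.16 degrees, less where a joint would pass 70% of its speed; a pose out of reach is approached as far as the arm can. A call with a gripper value outside its range is refused whole. The fingers move at their own pace and stop on an object; FORCE is the grip in N (left out, the last holds). Time passes only in rows, so rows that repeat a pose let the fingers close. It gives the time, the measured TCP pose, the force and the opening at its end, in the units of the state.
- env.get_state(): the state, without advancing time (a new reading comes with each control period).
- env.grab_frame(name): name is "scene" or "top"; returns (picture, depth): 384x512x3 uint8, red, green, blue; 384x512 float32, m along the optical axis (not along the pixel's ray), 0 where there is no reading.
- env.camera_info(name): a dict with "camera_matrix" (3x3 intrinsics, pixels), "k1" (the pictures are not rectified: a ray, as slopes to the right and down, at radius r is drawn at 1 + k1 r^2 times it, then the intrinsics apply), "rvec" (rotation vector, rad) and "tvec" (3), from world to camera coordinates, as OpenCV has them. Camera axes: x right, y down, z forward; pixel columns grow to the right and rows downward; lengths in m; the calibration is good to about 2 mm. A picture is of the moment at which its call begins. camera_info takes no time and is no camera call.
- env.sign_off(): hands the job in, once; it reports no verdict.
The state is a dict: "clock": time; "joint_pos": joint angles; "joint_vel": joint speeds; "tau": joint torques, N m; "eef_pos": TCP position; "ee_rot": TCP orientation; "force": force on the tool from outside, world axes, zero at the start; "wrist_torque": the same for the moment, N m; "grip_width": finger opening in m.
Only numpy, scipy, OpenCV 4.12 (cv2) and the standard library are available. Lean on these libraries where they do the work, as an engineer would, in place of code of your own. Each camera call takes 0.05 s, during which the arm holds its last target.

## Working session

There is one attempt and no reset: what is moved stays moved. The work goes in short steps, Python scripts to look and compute and a shell command to move; the robot and the scene stay as the last step left them, time stands still between calls to the robot, and variables do not carry over. Pictures are saved under pics/ and viewed, and the job is handed in when it is done.

```bash
mkdir -p pics
cat > h.py <<'E'
import numpy as np,cv2
from station import env
def grab(n,f):
    p,d=env.grab_frame(n); cv2.imwrite('pics/'+f+'.png',p[:,:,::-1]); np.save('pics/'+f+'.npy',d); return p,d
def cam(n):
    c=env.camera_info(n); return np.array(c['camera_matrix']),c['k1'],cv2.Rodrigues(np.array(c['rvec'],float))[0],np.array(c['tvec'],float).ravel()
def rays(n,uv):
    K,k,R,t=cam(n); uv=np.array(uv,float).reshape(-1,1,2)
    q=cv2.undistortPoints(uv,K,np.array([k,0,0,0,0.])).reshape(-1,2)
    d=np.c_[q,np.ones(len(q))]; return -R.T@t,d@R
def onz(n,uv,z):
    o,d=rays(n,uv); return o+d*((z-o[2])/d[:,2])[:,None]
def bydepth(n,uv,D):
    o,d=rays(n,uv); return o+d*np.array([D[int(v),int(u)] for u,v in uv])[:,None]
E
python3 - <<'E'
from h import *
np.set_printoptions(precision=4,suppress=True)
s=env.get_state();print(s,env.tip_reach)
for n in('scene','top'):
    grab(n,n+'0'); K,k,R,t=cam(n);print(n,K,k,-R.T@t,R)
E
```

```text
{'clock': 0.0, 'joint_pos': array([-1.2956,  0.314 ,  0.045 ,  1.3036, -0.    ,  1.4312]), 'joint_vel': array([ 0.0002, -0.0003,  0.0001,  0.0013,  0.0013, -0.001 ]), 'tau': array([  0.002 , -48.0624,  29.8535,   0.0192,  -0.0001,   0.    ]), 'eef_pos': array([ 0.2316, -0.5258,  0.2414]), 'ee_rot': array([-3.0724, -0.6466,  0.0003]), 'force': array([-0.6065,  0.3165,  0.6649]), 'wrist_torque': array([-0.0067, -0.0234, -0.0007]), 'grip_width': 0.08499666412070966} 0.011
scene [[403.0675   0.     255.2162]
 [  0.     403.0675 188.5627]
 [  0.       0.       1.    ]] -0.068501419920275 [ 0.4415 -0.5547  0.6616] [[ 0.9925 -0.1221  0.0115]
 [-0.0575 -0.5467 -0.8353]
 [ 0.1083  0.8284 -0.5496]]
top [[368.4456   0.     253.298 ]
 [  0.     368.4456 193.7495]
 [  0.       0.       1.    ]] -0.03261958527091155 [0.3953 0.2491 0.9318] [[-0.0084 -0.9998 -0.0164]
 [-0.9806  0.0115 -0.1956]
 [ 0.1958  0.0144 -0.9805]]
```

View pics/scene0.png

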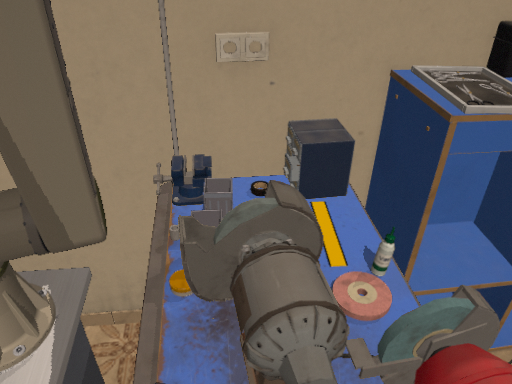

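View pics/top0.png

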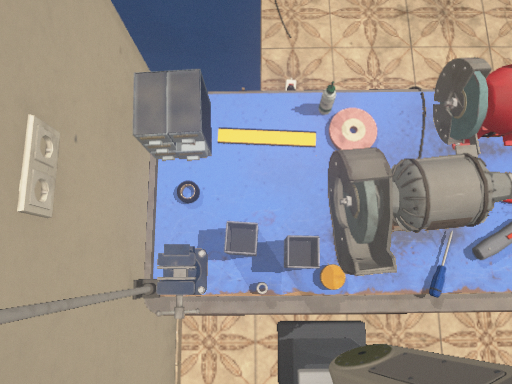

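The top view shows the two open crates at about (241,239) and (302,252), and the strip at (267,137). The tape roll is at (187,191), the tin at (333,277) and the bush at (262,288). The grinder is at right, and the scene view is mostly blocked by it.

Run:
```python
from h import *
np.set_printoptions(precision=4,suppress=True)
im=cv2.imread('pics/top0.png');D=np.load('pics/top0.npy')
hsv=cv2.cvtColor(im,cv2.COLOR_BGR2HSV)
m=cv2.inRange(hsv,(22,150,120),(35,255,255));m[:,330:]=0
c=max(cv2.findContours(m,0,1)[0],key=cv2.contourArea);print('strip',onz('top',cv2.boxPoints(cv2.minAreaRect(c)),0))
m=cv2.inRange(hsv,(10,150,80),(25,255,255));m[:260]=0;m[290:]=0;m[:,:315]=0
c=max(cv2.findContours(m,0,1)[0],key=cv2.contourArea);e=cv2.minEnclosingCircle(c);print('tin',e,onz('top',[e[0]],.024))
# height map
v,u=np.mgrid[0:384,0:512];P=bydepth('top',np.c_[u.ravel(),v.ravel()],D).reshape(384,512,3)
np.save('pics/P0.npy',P)
for name,(a,b,c_,d) in dict(A=(215,270,210,270),B=(275,328,225,280)).items():
    m=np.zeros((384,512),np.uint8);s=P[c_:d,a:b,2];m[c_:d,a:b]=((s>.1)&(s<.14)&(D[c_:d,a:b]>0))
    c=max(cv2.findContours(m,0,1)[0],key=cv2.contourArea);r=cv2.minAreaRect(c);bx=cv2.boxPoints(r)
    print(name,r,onz('top',bx,.12),onz('top',[r[0]],.12), np.median(P[m>0][:,2]))
for nm,(a,b,c_,d),h in(('bush',(250,275,278,298),.03),('tape',(170,205,175,208),.019)):
    m=np.zeros((384,512),np.uint8);s=P[c_:d,a:b,2];m[c_:d,a:b]=((s>h*.6)&(s<h*1.4)&(D[c_:d,a:b]>0))
    c=max(cv2.findContours(m,0,1)[0],key=cv2.contourArea);e=cv2.minEnclosingCircle(c);print(nm,e,onz('top',[e[0]],h))
# grinder extent: z>.03 with y<-?, left portion
m=(P[...,2]>.03)&(u>325)&(u<400)&(v>140)&(v<285)
for k in range(-5,6):pass
Q=P[m]
for lo in np.arange(.1,.7,.05):
    q=Q[(Q[:,0]>lo)&(Q[:,0]<lo+.05)]
    if len(q):i=q[:,1].argmax();print('grinder x',lo,'ymax',q[i])
big=cv2.resize(im[120:300,150:410],None,fx=3,fy=3,interpolation=cv2.INTER_CUBIC);cv2.imwrite('pics/crop0.png',big)
```

```text
Traceback (most recent call last):
ValueError: max() iterable argument is empty
```

```bash
cat > m.py <<'E'
from h import *
np.set_printoptions(precision=4,suppress=True)
im=cv2.imread('pics/top0.png');D=np.load('pics/top0.npy')
hsv=cv2.cvtColor(im,cv2.COLOR_BGR2HSV)
print(hsv[137,267],hsv[277,333])
m=cv2.inRange(hsv,(18,150,120),(35,255,255));m[:,330:]=0;m[180:]=0
c=max(cv2.findContours(m,0,1)[0],key=cv2.contourArea);print('strip',onz('top',cv2.boxPoints(cv2.minAreaRect(c)),0))
m=cv2.inRange(hsv,(10,150,80),(25,255,255));m[:260]=0;m[292:]=0;m[:,:315]=0
c=max(cv2.findContours(m,0,1)[0],key=cv2.contourArea);e=cv2.minEnclosingCircle(c);print('tin',e,onz('top',[e[0]],.024))
# height map
v,u=np.mgrid[0:384,0:512];P=bydepth('top',np.c_[u.ravel(),v.ravel()],D).reshape(384,512,3)
np.save('pics/P0.npy',P)
for name,(a,b,c_,d) in dict(A=(215,270,210,270),B=(275,328,225,280)).items():
    m=np.zeros((384,512),np.uint8);s=P[c_:d,a:b,2];m[c_:d,a:b]=((s>.1)&(s<.14)&(D[c_:d,a:b]>0))
    c=max(cv2.findContours(m,0,1)[0],key=cv2.contourArea);r=cv2.minAreaRect(c);bx=cv2.boxPoints(r)
    print(name,r,onz('top',bx,.12),onz('top',[r[0]],.12), np.median(P[m>0][:,2]))
for nm,(a,b,c_,d),h in(('bush',(250,275,278,298),.03),('tape',(170,205,175,208),.019)):
    m=np.zeros((384,512),np.uint8);s=P[c_:d,a:b,2];m[c_:d,a:b]=((s>h*.6)&(s<h*1.4)&(D[c_:d,a:b]>0))
    c=max(cv2.findContours(m,0,1)[0],key=cv2.contourArea);e=cv2.minEnclosingCircle(c);print(nm,e,onz('top',[e[0]],h))
# grinder extent: z>.03 with y<-?, left portion
m=(P[...,2]>.03)&(u>325)&(u<400)&(v>140)&(v<285)
Q=P[m]
for lo in np.arange(.1,.7,.05):
    q=Q[(Q[:,0]>lo)&(Q[:,0]<lo+.05)]
    if len(q):i=q[:,1].argmax();print('grinder x',lo,'ymax',q[i])
m=(u>150)&(u<210)&(v>240)&(v<296)&(P[...,2]>.02);q=P[m];print('vise',q.min(0),q.max(0))
m=(u>160)&(u<330)&(v>285)&(v<320);q=P[303,230];print('edge',q,P[290:320:3,230])
big=cv2.resize(im[120:300,150:410],None,fx=3,fy=3,interpolation=cv2.INTER_CUBIC);cv2.imwrite('pics/crop0.png',big)
E
python3 m.py
```

```text
[ 26 135 245] [ 18 167 220]Traceback (most recent call last):
  File "m.py", line 7, in <module>
    c=max(cv2.findContours(m,0,1)[0],key=cv2.contourArea);print('strip',onz('top',cv2.boxPoints(cv2.minAreaRect(c)),0))
ValueError: max() iterable argument is empty
```

```bash
sed -i 's/(18,150,120)/(18,90,120)/;s/(10,150,80)/(10,100,80)/' m.py; python3 m.py
```

```text
[ 26 135 245] [ 18 167 220]
strip [[0.724  0.3567 0.    ]
 [0.7627 0.3556 0.    ]
 [0.747  0.0961 0.    ]
 [0.7087 0.0993 0.    ]]
tin ((332.3333435058594, 276.6666564941406), 12.44552993774414) [[0.3711 0.0742 0.024 ]]
A ((240.79766845703125, 237.2373504638672), (32.18719482421875, 32.311954498291016), 3.5763344764709473) [[0.4277 0.3268 0.12  ]
 [0.4985 0.3228 0.12  ]
 [0.4932 0.2515 0.12  ]
 [0.4227 0.2567 0.12  ]] [[0.4603 0.2894 0.12  ]] 0.12053191725943069
B ((303.0, 251.5), (33.0, 32.0), 90.0) [[0.4641 0.1879 0.12  ]
 [0.4634 0.1177 0.12  ]
 [0.3923 0.1206 0.12  ]
 [0.393  0.1897 0.12  ]] [[0.4279 0.154  0.12  ]] 0.12062339904820829
bush ((262.0, 287.6363525390625), 5.724496364593506) [[0.3473 0.2436 0.03  ]]
tape ((187.63888549804688, 191.0), 11.119023323059082) [[0.5866 0.4294 0.019 ]]
grinder x 0.3500000000000001 ymax [0.3953 0.2491 0.9318]
grinder x 0.40000000000000013 ymax [0.4479 0.0704 0.0437]
grinder x 0.45000000000000007 ymax [0.4973 0.0745 0.0527]
grinder x 0.5000000000000001 ymax [0.5438 0.0791 0.0507]
grinder x 0.5500000000000002 ymax [0.5993 0.0834 0.237 ]
grinder x 0.6000000000000002 ymax [0.6384 0.0872 0.144 ]
vise [0.3336 0.2491 0.0201] [0.4476 0.5104 0.9318]
edge [ 0.3078  0.3237 -0.0202] [[ 0.3406  0.3222  0.0003]
 [ 0.3335  0.3222  0.0005]
 [ 0.3251  0.3234 -0.0156]
 [ 0.3178  0.3235 -0.0172]
 [ 0.3105  0.3235 -0.0175]
 [ 0.303   0.3237 -0.0205]
 [ 0.296   0.3235 -0.0182]
 [ 0.2889  0.3234 -0.0167]
 [ 0.2805  0.3242 -0.0277]
 [ 0.1826  0.3799 -0.7399]]
```

View pics/crop0.png

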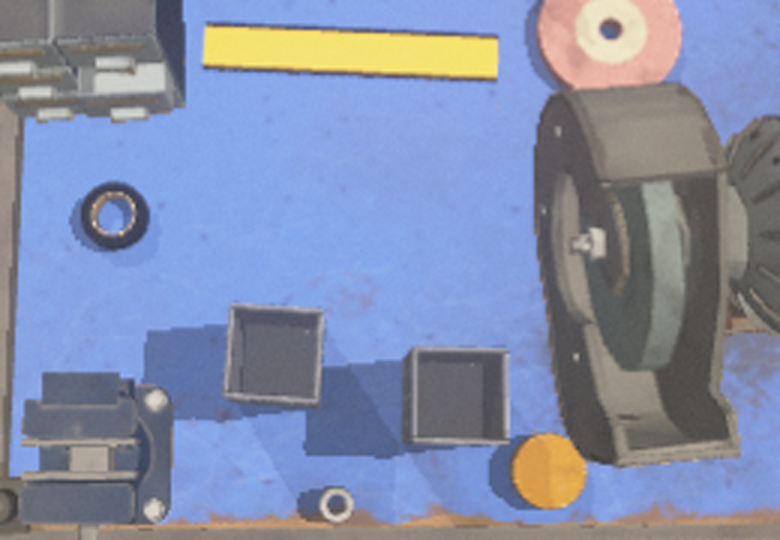

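```bash
cat >> h.py <<'E'
def tool(target=None,yaw=None):
    s=env.get_state();R=cv2.Rodrigues(s['ee_rot'])[0];np.set_printoptions(precision=4,suppress=True)
    print('t',s['clock'],'p',s['eef_pos'],'F',s['force'],'w',round(s['grip_width'],4),'q',s['joint_pos'])
    print('toolx',R[:,0],'tooly',R[:,1],'z',R[:,2])
    if target is not None:print('shift',R.T@(np.array(target)-s['eef_pos']))
E
python3 - <<'E'
from h import *
tool([.37,-.0,.42])
P=np.load('pics/P0.npy');q=P[140:285,325:500].reshape(-1,3);q=q[(q[:,2]>.03)&(q[:,2]<.6)]
for lo in np.arange(-.5,.15,.05):
    r=q[(q[:,1]>lo)&(q[:,1]<lo+.05)]
    if len(r):print(lo,r.min(0),r.max(0))
E
```

```text
t 0.1 p [ 0.2316 -0.5258  0.2415] F [-0.1481 -0.3155 -1.2645] w 0.0855 q [-1.2956  0.3139  0.0451  1.3036  0.      1.4312]
toolx [0.9152 0.403  0.0002] tooly [ 0.403  -0.9152 -0.0016] z [-0.0004  0.0016 -1.    ]
shift [ 0.3386 -0.4258 -0.1777]
-0.35000000000000003 [ 0.4148 -0.3389  0.0301] [ 0.4676 -0.3002  0.0398]
-0.30000000000000004 [ 0.4125 -0.2999  0.0301] [ 0.5918 -0.25    0.1893]
-0.25000000000000006 [ 0.4749 -0.25    0.079 ] [ 0.6933 -0.2     0.2315]
-0.20000000000000007 [ 0.3529 -0.2     0.0301] [ 0.7087 -0.15    0.2361]
-0.15000000000000008 [ 0.4675 -0.1499  0.1364] [ 0.6259 -0.1     0.2301]
-0.10000000000000009 [ 0.4639 -0.1     0.1021] [ 0.6223 -0.05    0.2366]
-0.0500000000000001 [ 0.3831 -0.05    0.0509] [ 0.6137 -0.      0.2622]
-1.1102230246251565e-16 [0.3783 0.     0.0452] [0.6464 0.05   0.2641]
0.04999999999999982 [0.3779 0.05   0.0437] [0.6428 0.0872 0.2636]
```

```bash
python3 -m creep '[[0.04,-0.069,-0.18,-35,0.3],[0.04,-0.069,-0.18,-35,-0.4],[0.04,-0.069,-0.18,-35,-0.4],[0.04,-0.069,-0.18,-35,-0.4],[0.04,-0.069,-0.18,-35,-0.4]]' 30; python3 -c "
from h import *
tool([.33,-.25,.42])"
```

```text
clock: 0.52
eef_pos: [0.2406, -0.4456, 0.4256]
ee_rot: [2.73, 1.549, -0.0]
force: [0.4, -1.4, 0.7]
grip_width: 0.0264
t 0.5167 p [ 0.2406 -0.4456  0.4256] F [ 0.3972 -1.3664  0.7278] w 0.0264 q [-1.2344  0.1974  0.341   1.7121  0.0001  0.8751]
toolx [ 0.513   0.8584 -0.0014] tooly [ 0.8584 -0.513   0.0019] z [ 0.0009 -0.0021 -1.    ]
shift [ 0.2137 -0.0236  0.0052]
```

```bash
python3 -m creep '[[0.2,-0.022,0,-35,-0.4],[0.2,-0.022,0,-35,-0.4],[0.2,-0.022,0,-35,-0.4],[0.2,-0.022,0,-35,-0.4],[0.2,-0.022,0,-35,-0.4]]' ; python3 -c "
from h import *
tool([.36,-.07,.42])"
```

```text
clock: 0.93
eef_pos: [0.3257, -0.2621, 0.4223]
ee_rot: [-2.14, -2.3, -0.001]
force: [1.2, -0.0, -1.1]
grip_width: 0.0254
t 0.9333 p [ 0.3257 -0.2621  0.4223] F [ 1.1505 -0.0311 -1.074 ] w 0.0254 q [-0.8705  0.0183  0.1287  1.6814  0.0004  0.6285]
toolx [-0.0718  0.9974  0.0004] tooly [0.9974 0.0718 0.0002] z [ 0.0002  0.0005 -1.    ]
shift [0.1891 0.048  0.0024]
```

```bash
python3 -m creep '[[0.19,0.048,0,-35,-0.4],[0.19,0.048,0,-35,-0.4],[0.19,0.048,0,-35,-0.4],[0.19,0.048,0,-35,-0.4],[0.19,0.048,0,-35,-0.4]]' ; python3 -c "
from h import *
tool([.345,.12,.38])"
```

```text
clock: 1.35
eef_pos: [0.3603, -0.0689, 0.4223]
ee_rot: [-1.348, -2.838, -0.001]
force: [0.8, -0.3, 0.5]
grip_width: 0.0256
t 1.35 p [ 0.3603 -0.0689  0.4223] F [ 0.8224 -0.2762  0.459 ] w 0.0256 q [-0.4093 -0.082   0.0326  1.6855  0.0006  0.4775]
toolx [-0.6318  0.7751  0.0004] tooly [0.7751 0.6318 0.0005] z [ 0.0002  0.0006 -1.    ]
shift [0.1561 0.1075 0.0424]
```

```bash
python3 -m creep '[[0.156,0.1075,0.03,-35,-0.4],[0.156,0.1075,0.03,-35,-0.4],[0.156,0.1075,0.03,-35,-0.4],[0.156,0.1075,0.03,-35,-0.4],[0.156,0.1075,0.03,-35,-0.4]]' ; python3 -c "
from h import *
tool([.36,.155,.2])"
```

```text
clock: 1.77
eef_pos: [0.3456, 0.12, 0.3916]
ee_rot: [-0.43, -3.111, -0.001]
force: [0.7, 0.1, 0.1]
grip_width: 0.0258
t 1.7667 p [0.3456 0.12   0.3916] F [0.7055 0.1467 0.0748] w 0.0258 q [ 0.1131 -0.096  -0.0559  1.6116  0.0008  0.388 ]
toolx [-0.9625  0.2715  0.001 ] tooly [0.2715 0.9625 0.0005] z [-0.0008  0.0007 -1.    ]
shift [-0.0045  0.0375  0.1916]
```

```bash
python3 -m creep '[[-0.004,0.0375,0.19,-15.7,-0.4],[-0.004,0.0375,0.19,-15.7,-0.4],[-0.004,0.0375,0.19,-15.7,-0.4],[-0.004,0.0375,0.19,-15.7,-0.4],[-0.004,0.0375,0.19,-15.7,-0.4]]' ; python3 -c "
from h import *
tool([.36,.155,.097]);grab('top','top1');grab('scene','scene1')"
```

```text
clock: 2.18
eef_pos: [0.3592, 0.1523, 0.1985]
ee_rot: [-0.013, -3.138, 0.001]
force: [0.7, -0.0, 0.1]
grip_width: 0.0258
t 2.1833 p [0.3592 0.1523 0.1985] F [ 0.6709 -0.0044  0.0717] w 0.0258 q [ 0.1945 -0.0209 -0.4591  1.1365  0.      0.2028]
toolx [-1.      0.0083  0.0039] tooly [ 0.0083  1.     -0.0008] z [-0.0039 -0.0008 -1.    ]
shift [-0.0012  0.0028  0.1015]
```

View pics/top1.png

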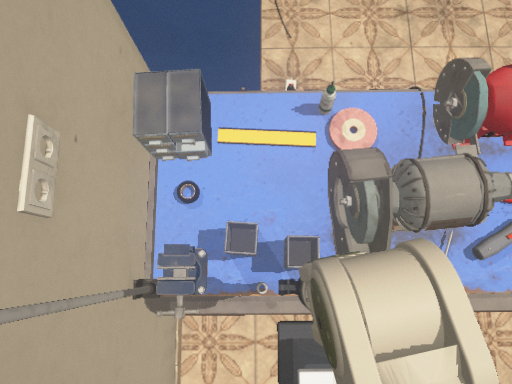

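View pics/scene1.png

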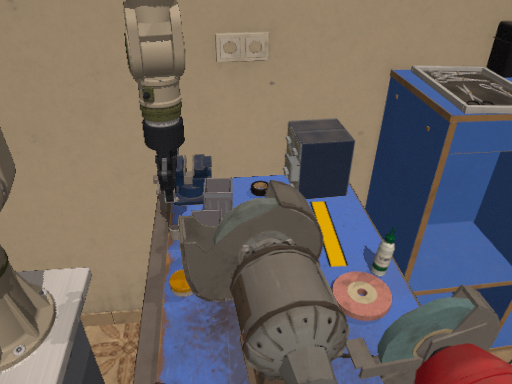

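The gripper hangs behind the right crate at about (290,285) in the top view. The bystanders are untouched. Descending.

```bash
python3 -m creep '[[0,0.002,0.04,0.5,-0.4],[0,0.002,0.08,0.5,-0.4],[0,0.002,0.101,0.5,-0.4],[0,0.002,0.101,0.5,-0.4],[0,0.002,0.101,0.5,-0.4]]' ; python3 -c "
from h import *
tool([.382,.155,.097])"
```

```text
clock: 2.7
eef_pos: [0.3616, 0.1538, 0.1023]
ee_rot: [-0.029, -3.141, 0.0]
force: [-0.4, -0.3, -0.2]
grip_width: 0.0256
t 2.7 p [0.3616 0.1538 0.1023] F [-0.3878 -0.3143 -0.2449] w 0.0256 q [ 0.1972  0.0662 -0.6261  0.8792 -0.0002  0.2156]
toolx [-0.9998  0.0184  0.0006] tooly [ 0.0184  0.9998 -0.0003] z [-0.0006 -0.0003 -1.    ]
shift [-0.0204  0.0016  0.0053]
```

```bash
python3 -m creep '[[-0.008,0.001,0.003,-1,-0.4],[-0.016,0.001,0.003,-1,-0.4],[-0.024,0.001,0.003,-1,-0.4],[-0.03,0.001,0.003,-1,-0.4],[-0.036,0.001,0.003,-1,-0.4]]' ; python3 -c "
from h import *
tool([.43,.155,.1])
grab('top','top2')"
```

```text
clock: 3.12
eef_pos: [0.3987, 0.1543, 0.0991]
ee_rot: [0.001, 3.14, 0.0]
force: [-1.8, -0.1, 3.7]
grip_width: 0.0256
t 3.1167 p [0.3987 0.1543 0.0991] F [-1.8429 -0.1381  3.7243] w 0.0256 q [ 0.1812  0.1327 -0.5588  0.8781 -0.0001  0.182 ]
toolx [-1.      0.0009 -0.0011] tooly [0.0009 1.     0.0001] z [ 0.0011  0.0001 -1.    ]
shift [-0.0313  0.0007 -0.0009]
```

View pics/top2.png

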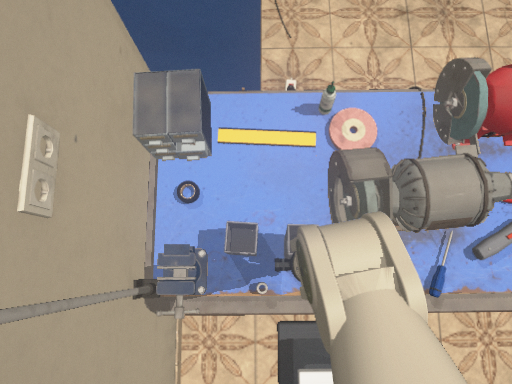

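The crate is under load (about 2 N horizontal, 4 N from the face rubbing upward), so it is tilting. Continuing.

```bash
python3 -m creep '[[-0.01,0,0,0,-0.4],[-0.02,0,0,0,-0.4],[-0.03,0,0,0,-0.4],[-0.038,0,0,0,-0.4],[-0.044,0,0,0,-0.4]]' ; python3 -c "
from h import *
tool([.36,.155,.16])
grab('scene','scene3')"
```

```text
clock: 3.58
eef_pos: [0.4432, 0.1543, 0.0982]
ee_rot: [0.001, 3.14, 0.0]
force: [0.1, -0.8, -0.1]
grip_width: 0.0257
t 3.5833 p [0.4432 0.1543 0.0982] F [ 0.1036 -0.767  -0.137 ] w 0.0257 q [ 0.1638  0.2088 -0.4663  0.8946 -0.0001  0.1647]
toolx [-1.      0.0008 -0.0011] tooly [0.0008 1.     0.    ] z [ 0.0011  0.     -1.    ]
shift [ 0.0831  0.0006 -0.0619]
```

View pics/scene3.png

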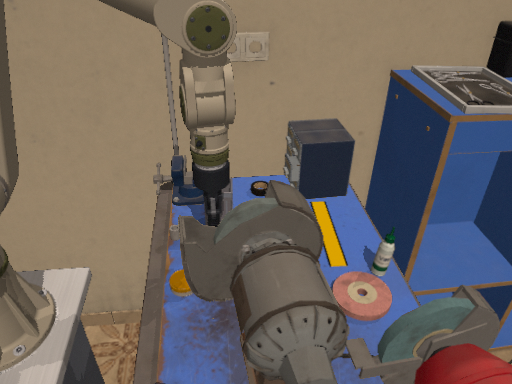

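```bash
python3 -m creep '[[0.035,0,-0.005,0,-0.4],[0.062,0,-0.03,0,-0.4],[0.062,0.04,-0.03,3.7,-0.4],[0.062,0.08,-0.03,3.7,-0.4],[0.062,0.12,-0.03,3.7,-0.4]]' ; python3 -c "
from h import *
tool([.392,.293,.1])
grab('scene','scene4');grab('top','top4')"
```

```text
clock: 4.05
eef_pos: [0.3796, 0.2755, 0.1293]
ee_rot: [0.106, 3.137, 0.002]
force: [1.3, 0.8, 0.9]
grip_width: 0.0254
t 4.05 p [0.3796 0.2755 0.1293] F [1.2834 0.828  0.9469] w 0.0254 q [ 0.4564  0.1771 -0.4208  0.9703 -0.0002  0.524 ]
toolx [-0.9977  0.0675 -0.0023] tooly [0.0675 0.9977 0.0011] z [ 0.0024  0.001  -1.    ]
shift [-0.0111  0.0183  0.0294]
```

View pics/scene4.png

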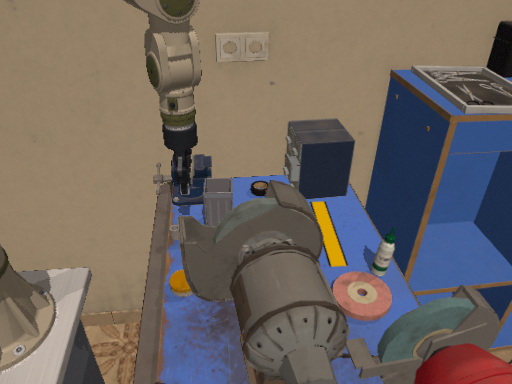

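View pics/top4.png

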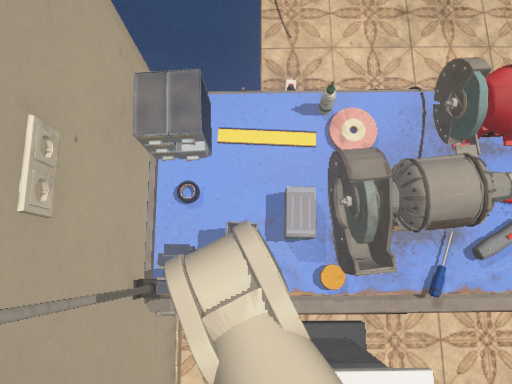

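The right crate now lies at (300,213) in the top view, and the tin is still at (333,277). Now the left crate.

```bash
python3 -m creep '[[-0.005,0.018,0.01,0,-0.4],[-0.011,0.018,0.029,0,-0.4],[-0.018,0.018,0.03,0,-0.4],[-0.026,0.018,0.03,0,-0.4],[-0.034,0.018,0.03,0,-0.4]]' ; python3 -m creep '[[-0.01,0,0,0,-0.4],[-0.02,0,0,0,-0.4],[-0.026,0,0,0,-0.4]]'; python3 -c "
from h import *
tool([.392,.293,.1])"
```

```text
clock: 4.57
eef_pos: [0.4149, 0.2893, 0.0984]
ee_rot: [-0.103, -3.139, 0.001]
force: [-2.7, 0.5, 2.2]
grip_width: 0.0253
clock: 4.82
eef_pos: [0.4428, 0.2881, 0.0992]
ee_rot: [0.104, 3.138, 0.001]
force: [-1.0, -0.3, 1.2]
grip_width: 0.0257
t 4.8167 p [0.4428 0.2881 0.0992] F [-0.9958 -0.3126  1.2181] w 0.0257 q [ 0.425   0.3107 -0.3239  0.934  -0.0003  0.4915]
toolx [-0.9978  0.0664 -0.0022] tooly [0.0664 0.9978 0.0008] z [ 0.0022  0.0007 -1.    ]
shift [ 0.051   0.0015 -0.0009]
```

```bash
python3 -m creep '[[-0.01,0,0,0,-0.4],[-0.02,0,0,0,-0.4],[-0.03,0,0,0,-0.4],[-0.034,0,0,0,-0.4]]'; python3 -c "
from h import *
tool()"; python3 -m creep '[[0.035,0,-0.005,0,-0.4],[0.07,0,-0.04,0,-0.4],[0.09,0,-0.08,0,-0.4],[0.09,0,-0.12,0,-0.4],[0.09,0,-0.12,0,-0.4]]';python3 -c "
from h import *
tool()
grab('scene','scene5');grab('top','top5')"
```

```text
clock: 5.15
eef_pos: [0.4766, 0.2861, 0.0983]
ee_rot: [0.104, 3.138, 0.0]
force: [0.9, 0.3, 0.7]
grip_width: 0.0257
t 5.15 p [0.4766 0.2861 0.0983] F [0.867  0.278  0.7055] w 0.0257 q [ 0.3964  0.3601 -0.2539  0.9553 -0.0004  0.4624]
toolx [-0.9978  0.066  -0.0016] tooly [0.066  0.9978 0.0003] z [ 0.0016  0.0002 -1.    ]
clock: 5.57
eef_pos: [0.3856, 0.2935, 0.2245]
ee_rot: [0.1, 3.133, 0.006]
force: [1.2, 1.0, 0.6]
grip_width: 0.0257
t 5.5667 p [0.3856 0.2935 0.2245] F [1.2339 1.0155 0.5585] w 0.0257 q [ 0.4848  0.1385 -0.2224  1.2017 -0.      0.5483]
toolx [-0.998   0.0635 -0.0071] tooly [0.0635 0.998  0.0043] z [ 0.0074  0.0039 -1.    ]
```

View pics/scene5.png

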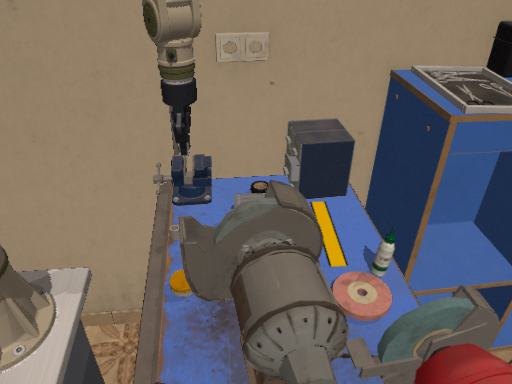

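View pics/top5.png

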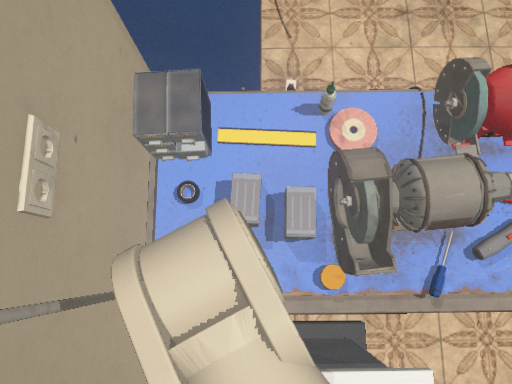

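Both crates lie on their far sides, at (246,198) and (300,212). I'll zoom on the right crate's underside and move the arm clear to see the left one.

```bash
python3 -m creep '[[0.01,-0.04,-0.04,0,-0.4],[0.015,-0.08,-0.08,0,-0.4],[0.015,-0.12,-0.1,0,-0.4],[0.015,-0.16,-0.1,0,-0.4],[0.015,-0.2,-0.1,0,-0.4]]';python3 -m creep '[[0.01,-0.04,-0.04,0,-0.4],[0.0,-0.08,-0.05,0,-0.4],[0,-0.12,-0.05,0,-0.4],[0.0,-0.16,-0.05,0,-0.4],[0.0,-0.2,-0.05,0,-0.4]]';python3 - <<'E'
from h import *
tool()
p,d=grab('top','top6')
a=cv2.imread('pics/top5.png')[180:250,220:330];b=p[180:250,220:330,::-1]
cv2.imwrite('pics/z6.png',cv2.resize(np.vstack([a,b]),None,fx=4,fy=4,interpolation=cv2.INTER_CUBIC))
E
```

```text
clock: 6.08
eef_pos: [0.3589, 0.1179, 0.3159]
ee_rot: [0.099, 3.139, -0.0]
force: [2.1, -0.4, 0.1]
grip_width: 0.0256
clock: 6.5
eef_pos: [0.3458, -0.0748, 0.3645]
ee_rot: [-0.102, -3.139, -0.0]
force: [0.7, -0.5, -0.3]
grip_width: 0.0257
t 6.5 p [ 0.3458 -0.0748  0.3645] F [ 0.6992 -0.4574 -0.2985] w 0.0257 q [-0.4411 -0.127  -0.1488  1.5496 -0.0001 -0.3759]
toolx [-0.9979  0.0651  0.0006] tooly [0.0651 0.9979 0.0002] z [-0.0006  0.0002 -1.    ]
```

View pics/z6.png

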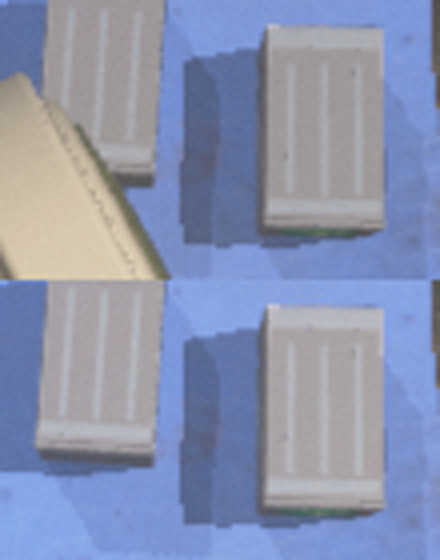

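View pics/top6.png

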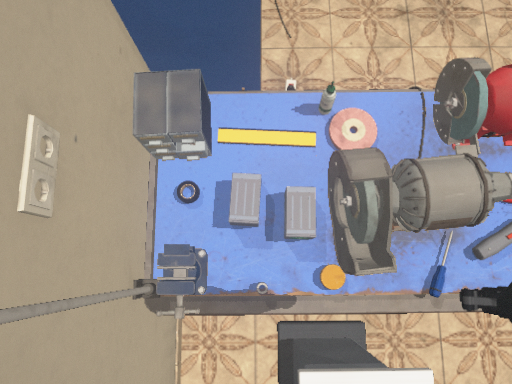

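Green shows below the near edge of the right crate, at about (300,238) in the full picture. The left crate's underside, about (244,226), is plain grey. So the right crate is the stamped one; I'll measure it.

```bash
cat > loc.py <<'E'
from h import *
import sys
f=sys.argv[1];np.set_printoptions(precision=4,suppress=True)
im=cv2.imread(f'pics/{f}.png');D=np.load(f'pics/{f}.npy')
v,u=np.mgrid[0:384,0:512];P=bydepth('top',np.c_[u.ravel(),v.ravel()],D).reshape(384,512,3)
b,g,r=[im[...,i].astype(int) for i in range(3)]
m=((P[...,2]>.055)&(P[...,2]<.085)&(P[...,0]<.8)&(P[...,0]>.4)&(P[...,1]>.1)&(P[...,1]<.36)).astype(np.uint8)
for c in cv2.findContours(m,0,1)[0]:
    if cv2.contourArea(c)<600:continue
    re=cv2.minAreaRect(c);w=onz('top',cv2.boxPoints(re),.07);w=w[w[:,0].argsort()]
    n,fa=w[:2].mean(0),w[2:].mean(0);print('near',n,'far',fa,'len',np.linalg.norm(fa-n),'yaw',np.arctan2(*(fa-n)[1::-1]),'width',np.linalg.norm(w[0]-w[1]), 'z',np.median(P[...,2][m>0]))
    fx,fy=fa[:2];c0=.736+ (fy-.227)*.0591
    print('  strip centre x there',c0,'remaining',c0-fx)
    x,y,ww,h=cv2.boundingRect(c);s=np.s_[y+h-4:y+h+6,x:x+ww];print('  green px',((g-r)[s]>20).__and__((g-b)[s]>5).sum())
E
python3 loc.py top6; python3 -c "
from h import *
tool([.36,.12,.36])"
```

```text
near [0.4634 0.1528 0.07  ] far [0.5849 0.1488 0.07  ] len 0.12161903621062597 yaw -0.0330736235569261 width 0.06746327137372292 z 0.07150983821184692
  strip centre x there 0.7313772967034741 remaining 0.14643293240112265
  green px 5
near [0.4978 0.2863 0.07  ] far [0.6195 0.2778 0.07  ] len 0.12199276784861447 yaw -0.06944186122734924 width 0.06995985282183301 z 0.07150983821184692
  strip centre x there 0.7390023735869784 remaining 0.11946023493255464
  green px 0
t 6.55 p [ 0.3457 -0.0823  0.3637] F [ 1.7144 -2.0572 -0.1459] w 0.0258 q [-0.4569 -0.1238 -0.148   1.5469 -0.0048 -0.3812]
toolx [-0.9971  0.0757  0.0021] tooly [ 0.0757  0.9971 -0.0043] z [-0.0024 -0.0041 -1.    ]
shift [0.001  0.2029 0.0028]
```

```bash
python3 -m creep '[[0,0.04,0,-2.4,-0.4],[0,0.08,0,-2.4,-0.4],[0,0.12,0,-2.4,-0.4],[0,0.16,0,-2.4,-0.4],[0.001,0.2,0.003,-2.4,-0.4]]'; python3 -c "
from h import *
tool([.425,.153,.2])"
```

```text
clock: 6.97
eef_pos: [0.3583, 0.1285, 0.3611]
ee_rot: [-0.04, -3.14, 0.001]
force: [0.6, -0.3, 0.3]
grip_width: 0.0257
t 6.9667 p [0.3583 0.1285 0.3611] F [ 0.5512 -0.288   0.276 ] w 0.0257 q [ 0.1328 -0.0744 -0.1111  1.5354 -0.0002  0.1583]
toolx [-0.9997  0.0255  0.0013] tooly [ 0.0255  0.9997 -0.0004] z [-0.0013 -0.0004 -1.    ]
shift [-0.0663  0.0262  0.161 ]
```

```bash
python3 -m creep '[[-0.013,0.005,0.035,0.4,-0.4],[-0.026,0.01,0.07,0.4,-0.4],[-0.04,0.016,0.105,0.4,-0.4],[-0.053,0.021,0.14,0.4,-0.4],[-0.067,0.026,0.161,0.4,-0.4]]'; python3 -c "
from h import *
tool([.43,.153,.045])"
```

```text
clock: 7.38
eef_pos: [0.4235, 0.1517, 0.1959]
ee_rot: [-0.047, -3.134, 0.002]
force: [0.3, -0.1, 0.4]
grip_width: 0.0255
t 7.3833 p [0.4235 0.1517 0.1959] F [ 0.346  -0.1258  0.3589] w 0.0255 q [ 0.1653  0.0992 -0.3394  1.1392 -0.0001  0.195 ]
toolx [-0.9995  0.0297  0.0068] tooly [ 0.0297  0.9996 -0.0015] z [-0.0068 -0.0013 -1.    ]
shift [-0.0075  0.0017  0.1509]
```

```bash
python3 -m creep '[[-0.003,0.001,0.035,0,-0.4],[-0.003,0.001,0.075,0,-0.4],[-0.003,0.001,0.115,0,-0.4],[-0.003,0.001,0.15,0,-0.4],[-0.003,0.001,0.15,0,-0.4]]'; python3 -c "
from h import *
tool([.445,.153,.045])"
```

```text
clock: 7.8
eef_pos: [0.422, 0.1512, 0.0439]
ee_rot: [-0.048, -3.127, 0.004]
force: [-1.0, -0.3, -0.4]
grip_width: 0.0255
t 7.8 p [0.422  0.1512 0.0439] F [-0.9911 -0.2832 -0.4351] w 0.0255 q [ 0.1648  0.2491 -0.5729  0.7632 -0.0002  0.1955]
toolx [-0.9994  0.0307  0.0141] tooly [ 0.0307  0.9995 -0.003 ] z [-0.0142 -0.0025 -0.9999]
shift [-0.0229  0.0025 -0.0014]
```

```bash
python3 -m creep '[[-0.012,0.001,0,0,-0.4],[-0.024,0.0015,0,0,-0.4],[-0.034,0.002,0,0,-0.4],[-0.044,0.002,0,0,-0.4],[-0.054,0.002,0,0,-0.4]]'; python3 -m creep '[[-0.01,0.0,0,0,-0.4],[-0.02,0.0005,0,0,-0.4],[-0.03,0.001,0,0,-0.4],[-0.038,0.001,0,0,-0.4],[-0.042,0.001,0,0,-0.4]]'
python3 - <<'E'
from h import *
tool()
grab('top','top7')
E
python3 loc.py top7
```

```text
clock: 8.22
eef_pos: [0.4833, 0.1528, 0.0518]
ee_rot: [-0.048, -3.141, 0.0]
force: [-1.0, 0.9, -0.8]
grip_width: 0.0258
clock: 8.63
eef_pos: [0.5263, 0.1525, 0.0516]
ee_rot: [0.048, 3.14, 0.0]
force: [-3.2, -0.2, 2.7]
grip_width: 0.0259
t 8.6333 p [0.5263 0.1525 0.0516] F [-3.2174 -0.2261  2.6784] w 0.0259 q [ 0.1356  0.3934 -0.3341  0.8421 -0.0001  0.166 ]
toolx [-0.9995  0.0304 -0.0012] tooly [0.0304 0.9995 0.0001] z [ 0.0012  0.0001 -1.    ]
near [0.498  0.2861 0.07  ] far [0.6195 0.2784 0.07  ] len 0.12172792469137232 yaw -0.06346028573620538 width 0.07002830410785545 z 0.07144017589431029
  strip centre x there 0.7390352176824126 remaining 0.1195341380956283
  green px 0
```

View pics/top7.png

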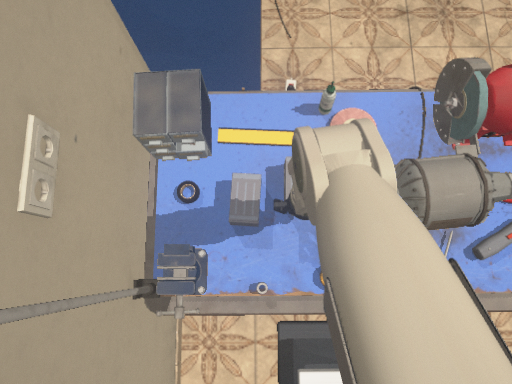

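```bash
python3 -m creep '[[-0.01,0.0,0.003,0,-0.4],[-0.02,0.0005,0.006,0,-0.4],[-0.03,0.001,0.006,0,-0.4],[-0.038,0.001,0.006,0,-0.4],[-0.042,0.001,0.006,0,-0.4]]';python3 -m creep '[[-0.006,0.0,0,0,-0.4],[-0.012,0,0,0,-0.4],[-0.016,0,0,0,-0.4],[-0.018,0,0,0,-0.4],[-0.018,0,0,0,-0.4]]'
python3 - <<'E'
from h import *
tool()
grab('top','top8');grab('scene','scene8')
E
python3 loc.py top8
```

```text
clock: 9.1
eef_pos: [0.5683, 0.1521, 0.0452]
ee_rot: [0.048, 3.14, -0.0]
force: [-1.8, 0.8, -0.8]
grip_width: 0.0258
clock: 9.52
eef_pos: [0.5856, 0.1516, 0.0456]
ee_rot: [0.048, 3.14, -0.0]
force: [0.4, -0.5, 0.1]
grip_width: 0.0257
t 9.5167 p [0.5856 0.1516 0.0456] F [ 0.4221 -0.4936  0.1237] w 0.0257 q [ 0.1208  0.4939 -0.1867  0.889  -0.0002  0.1512]
toolx [-0.9995  0.0304 -0.0012] tooly [ 0.0304  0.9995 -0.    ] z [ 0.0012 -0.     -1.    ]
near [0.498  0.2861 0.07  ] far [0.6195 0.2782 0.07  ] len 0.12181120598267998 yaw -0.06533031523937236 width 0.07000721749575443 z 0.07141747776379259
  strip centre x there 0.7390249561096837 remaining 0.1195103179400504
  green px 0
```

View pics/top8.png

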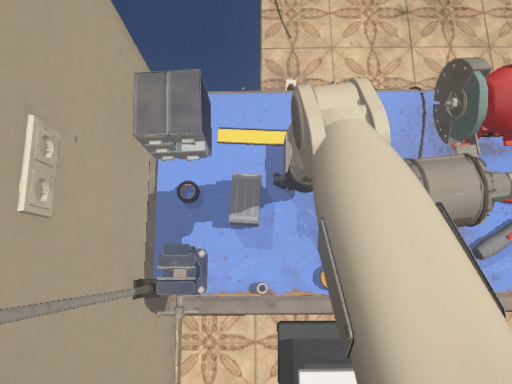

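View pics/scene8.png

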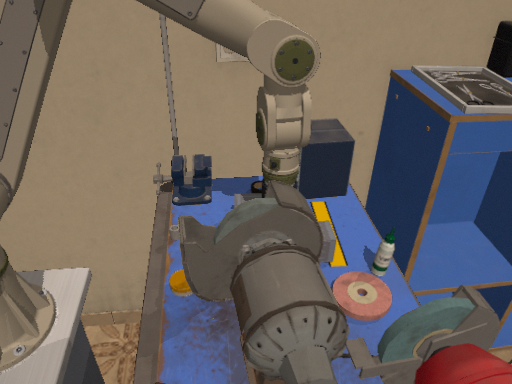

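The scene view shows the crate's open end at about (330,240), at the strip's near edge. From the TCP I estimate the leading edge at x≈0.717, so 13 mm more puts it mid-strip.

```bash
python3 -m creep '[[-0.004,0.0,0,0,-0.4],[-0.008,0,0,0,-0.4],[-0.011,0,0,0,-0.4],[-0.013,0,0,0,-0.4],[-0.0135,0,0,0,-0.4]]'; python3 -c "
from h import *
tool()"; python3 -m creep '[[0.01,0,0,0,-0.4],[0.03,0,-0.005,0,-0.4],[0.05,0,-0.04,0,-0.4],[0.06,0,-0.08,0,-0.4],[0.08,0,-0.115,0,-0.4]]';python3 -m creep '[[0.03,0,-0.02,0,-0.4],[0.06,0,-0.05,0,-0.4],[0.09,0,-0.08,0,-0.4],[0.12,-0.0,-0.11,0,-0.4],[0.14,-0.01,-0.14,0,-0.4]]'; python3 -c "
from h import *
tool([.355,.1,.36])"
```

```text
clock: 10.03
eef_pos: [0.5983, 0.1513, 0.0455]
ee_rot: [-0.047, -3.141, 0.0]
force: [-3.5, -0.1, 3.1]
grip_width: 0.0258
t 10.0333 p [0.5983 0.1513 0.0455] F [-3.5378 -0.1294  3.1236] w 0.0258 q [ 0.1177  0.5154 -0.1501  0.9054  0.      0.1479]
toolx [-0.9995  0.0302  0.0001] tooly [ 0.0302  0.9995 -0.    ] z [-0.0001 -0.     -1.    ]
clock: 10.45
eef_pos: [0.5193, 0.1536, 0.1619]
ee_rot: [0.048, 3.139, -0.0]
force: [1.7, -0.8, 1.2]
grip_width: 0.0255
clock: 10.87
eef_pos: [0.3762, 0.1485, 0.3018]
ee_rot: [0.045, 3.14, 0.001]
force: [1.0, -0.2, -0.7]
grip_width: 0.0257
t 10.8667 p [0.3762 0.1485 0.3018] F [ 1.0022 -0.2036 -0.6609] w 0.0257 q [ 0.1767 -0.0326 -0.2158  1.3864  0.0003  0.2055]
toolx [-0.9996  0.0288 -0.0012] tooly [0.0288 0.9996 0.0005] z [ 0.0012  0.0005 -1.    ]
shift [ 0.0197 -0.0491 -0.0582]
```

```bash
python3 -m creep '[[0.01,-0.035,-0.03,0,-0.4],[0.018,-0.07,-0.06,0,-0.4],[0.018,-0.11,-0.06,0,-0.4],[0.018,-0.15,-0.06,0,-0.4],[0.018,-0.19,-0.06,0,-0.4]]'
python3 - <<'E'
from h import *
tool()
grab('top','top9');grab('scene','scene9')
E
python3 loc.py top9
```

```text
clock: 11.28
eef_pos: [0.3549, -0.0399, 0.3621]
ee_rot: [0.045, 3.136, -0.003]
force: [0.5, 0.7, -0.8]
grip_width: 0.0256
t 11.2833 p [ 0.3549 -0.0399  0.3621] F [ 0.5492  0.705  -0.7799] w 0.0256 q [-0.3376 -0.1263 -0.154   1.5373 -0.0003 -0.3089]
toolx [-0.9996  0.0287 -0.0055] tooly [ 0.0287  0.9996 -0.002 ] z [ 0.0054 -0.0022 -1.    ]
near [0.4979 0.2864 0.07  ] far [0.6196 0.2774 0.07  ] len 0.12202942984522629 yaw -0.07413858676898744 width 0.06990705455372537 z 0.07152852733274179
  strip centre x there 0.7389765729262756 remaining 0.11940693412607462
  green px 0
near [0.6071 0.1504 0.07  ] far [0.7318 0.1462 0.07  ] len 0.12473343498619827 yaw -0.03383136389959528 width 0.06964534485650695 z 0.07152852733274179
  strip centre x there 0.7312257062014595 remaining -0.0005565462468311022
  green px 31
```

View pics/top9.png

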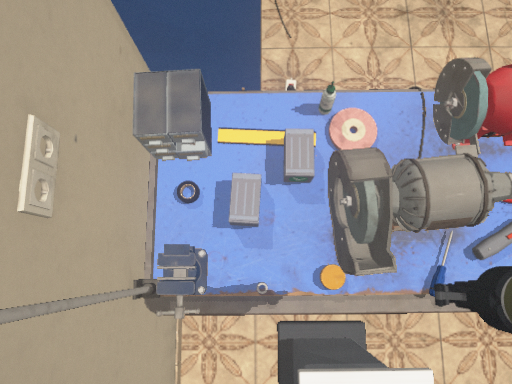

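View pics/scene9.png

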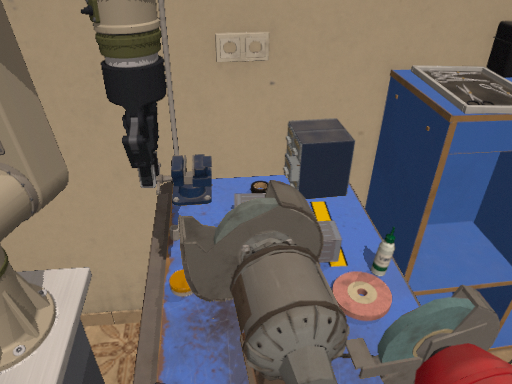

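The stamped crate's leading edge is at x≈0.730, and the strip centre there is 0.731. The green underside shows at (298,180). The plain crate at (246,198) is 119 mm short of the strip centre. The bush (262,288), tin (333,277) and tape roll (188,191) are where they were. I'll let the arm settle, then hand in.

```bash
python3 -m creep '[[0,0,0,0,-0.4],[0,0,0,0,-0.4],[0,0,0,0,-0.4]]'; python3 -c "
from station import env
print(env.sign_off())"
```

```text
clock: 11.63
eef_pos: [0.3545, -0.0372, 0.3605]
ee_rot: [0.045, 3.141, -0.0]
force: [-0.4, -0.1, -0.2]
grip_width: 0.0256
the job is handed in; nothing more can be done
None
```

I tipped both crates over away from the robot with the fingertips. The right-hand crate showed the green stamp, so I pushed it straight ahead onto the strip, backed the arm clear, and handed in at about 11.6 s.

- **Stamped crate:** its leading edge measures x ≈ 0.730 m, against a strip centre of 0.731 m there (the strip is ±22 mm wide). It still lies on its side at 70 mm high. Measured by camera, its length came out 4–5 mm long because the green underside was partly included. The fingertip position put the edge at 0.729 m, which agrees.
- **Plain crate:** it lies about 119 mm short of the strip centre and did not move during the push.
- **Bystanders:** by eye, the bush, tin and tape roll are at the same pixels as at the start. I did not re-measure them.
- **Forces:** the readings at the end of each move stayed below about 5 N.

No check failed.

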